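# Lock the vent coupling onto the rinse-buffer vessel

## Task

Close the steel buffer vessel: pick up the metal cam-arm coupling, turn it so that the notch in its skirt matches the key lug on the vessel's grooved adaptor, and push it fully home with both arms still up. Then swing its two cam arms all the way down, one after the other, and let go. Leave the culture plate, dish stack and jar where they stand.

Things in the scene. Friction and masses are not known exactly. Their poses are not given: they have to be found in the camera images.
- boss (a point): Grip boss of the loose aluminium coupling (0.4 kg, 86 mm tall, standing mouth down on the bench): a solid round knob 34 mm across, 39 mm tall, on the skirt's 59 mm wide shoulder. Point on the coupling's axis, 26 mm above the shoulder, 13 mm below the top. z up, +x to the notch, arms at +y and -y: fingers have room closing along x, or up to 0.8 rad to either side of x.
- skirt (a point): Centre of the lower edge of the coupling's skirt, on its axis, 73 mm below boss, same axes. The skirt is a hollow cup, mouth down, 59 mm across and 47 mm tall; bore 47 mm across, 42 mm deep. Home when this point is at seat.
- notch (a point): Notch in the coupling's skirt: a gap 13 mm wide and 11 mm high in the lower edge, with a raised upright rib above it on the skirt's outside. The point is 29 mm from the axis along the coupling's +x, 4 mm above the lower edge.
- seat (a point): Centre of the flange (72 mm across, 100 mm above the bench) of the adaptor on the fixed round steel vessel (150 mm across, 70 mm high, neck 56 mm). The skirt sits on this face when home. The grooved spigot above it is 44 mm across (1.5 mm gap all round in the bore), 41 mm tall, its top 6 mm tapered as a lead. z up, +x to the key lug.
- lug (a point): Key lug on the flange beside the spigot: a block 8 mm wide, 8 mm high, reaching to 35 mm from the axis. The point is its middle, 29 mm from the axis along the adaptor's +x, 4 mm above the flange. Unless the notch is over it (within 0.08 rad) the coupling rides 8 mm high or crooked and cannot lock.
- cam_left (a joint): Cam arm on the coupling's +y side, a steel bar 58 mm long and 7 mm thick. Radians: 0 = fully up (pointing outwards, 45 degrees above level), 1.40 = fully down (35 degrees below level). Starts near 0. Its level hinge lies 33 mm from the coupling's axis, 20 mm above the skirt's lower edge. Stiff: it stays where left and takes about 3 N at its end.
- cam_right (a joint): The same arm on the coupling's -y side, the mirror image, same values: 0 fully up, 1.40 fully down.
- cam_left_pad (a point): Middle of the paddle (20 mm wide, 22 mm long) at the end of the left arm, 47 mm from its hinge. Pressed down from above with shut fingers, the arm swings outwards and down and its inner lobe enters the adaptor's groove. The fingers slide along the arm: they need to go on down to the stop.
- cam_right_pad (a point): Middle of the same paddle on the right (-y) arm, 47 mm from its hinge; pressed down in the same way.
- plate: Bystander: lidded clear culture plate, 86 x 127 mm, 22 mm high; origin at the centre of its underside.
- dishes: Bystander: stack of three culture dishes, 90 mm across, 43 mm high; origin at the centre of its underside.
- bottle: Bystander: white jar 60 mm across, 110 mm high; origin at the centre of its underside.
Not all that is in view belongs to the job. Of the things like the part that bears seat, leave any that is blue or yellow; of the rest the larger one is meant.

How it is judged:
On the way, in this order (a step that is already met when the one before it is completed fails the run):
1. the coupling is home on the adaptor, notch over lug, both arms still up (horizontal distance between skirt and seat below 0.004 m and distance between skirt and seat below 0.005 m and horizontal distance between notch and lug below 0.006 m and angle between skirt's own z axis and vertical below 0.08 rad and value of joint each of cam_left, cam_right below 0.7 rad), for 0.2 s.
2. one arm is down and the other still up (horizontal distance between skirt and seat below 0.004 m and distance between skirt and seat below 0.005 m and horizontal distance between notch and lug below 0.006 m and angle between skirt's own z axis and vertical below 0.08 rad and ((value of joint cam_left above 1.25 rad and value of joint cam_right below 0.9 rad) or (value of joint cam_right above 1.25 rad and value of joint cam_left below 0.9 rad))), for 0.1 s.
3. both arms are down (horizontal distance between skirt and seat below 0.004 m and distance between skirt and seat below 0.005 m and horizontal distance between notch and lug below 0.006 m and angle between skirt's own z axis and vertical below 0.08 rad and value of joint each of cam_left, cam_right above 1.25 rad), for 0.2 s.
At the end, for the whole second after the job is handed in: The coupling sits on the adaptor (skirt centre within 4 mm sideways and 5 mm in all of the flange centre, notch within 6 mm of the lug, upright within 0.08 rad), both arms are down (over 1.25 of 1.40 rad), and it is at rest (all of step 3 and linear speed of coupling below 0.02 m/s); the robot touches nothing.
It fails at once if a bystander (culture plate, dish stack or jar) was moved more than 40 mm (distance of any of plate, dishes, bottle from where it was at the start of the episode above 0.04 m).
It also fails if it takes over 54 s, if anything falls off the work surface, if the arm or the gripper's body presses on something with over 40 N, if the wrist force passes 120 N, or if a joint passes its speed limit or range.

## Robot

A 7-joint arm with a two-finger parallel gripper is mounted at the origin on the work surface. World frame = base frame: x ahead of the robot, y to its left, z up, the work surface at z = 0. Lengths are in m, angles in rad, forces in N, time in s.
With the tool pointing down it reaches from about 0.35 to 0.9 m from the base axis. Payload 7.2 kg.
Tool frame: the origin (TCP) lies at the very end of the fingers, on their centre line; the grasp point (between the pads) lies 19 mm behind it; z points along the fingers, x is the direction in which the jaws open and shut, and the axes are right-handed (so a half turn about z gives the same grasp; the last joint's range is limited). The gripper opens to 88 mm and grips with 3 to 60 N. Pads are 20 mm wide; open, the fingers measure 115 mm over their backs; the gripper's body (75 mm by 178 mm) begins 61 mm behind the grasp point.
Start: joints at [1.257, 0.411, -0.013, 1.596, 0.006, 1.134, -0.082], TCP at [0.152, -0.606, 0.223] pointing down, gripper open.
Joint ranges: [-2.95, 2.95], [-0.29, 1.99], [-1.47, 1.44], [0.14, 2.54], [-1.03, 4.17], [0.13, 1.85], [-2.86, 2.86]. Speed limits (rad/s): [2.39, 2.39, 3.01, 3.01, 3.14, 3.14, 3.14].

## Interface

Orientations are given as a unit quaternion [w, x, y, z].
In Python, from cell import env gives the robot as it stands.
- The arm moves only by the tool drive_tool, never from a script. Its argument "rows" is a list of rows, each a list of 3 entries, a list of its own where there are three numbers: the shift along the world's x, y, z in mm, then the turn, a rotation vector about the world's x, y, z in units of 6 degrees (1.0 is 6 degrees), then the finger opening in mm, from 0 to 87.8. In form: [[[dx, dy, dz], [wx, wy, wz], jaw], ...]. A call has exactly 5 rows; each row is the pose to reach, as a shift and turn from the pose commanded when the call began; what a row does not reach only later rows make up. A row lasts 1/12 s, in which the tool goes at most 41.7 mm and 7.16 degrees, less where a joint would pass 70% of its speed; a pose out of reach is approached as far as the arm can. A call with a gripper value outside its range is refused whole. The fingers move at their own pace and stop on an object; "force" is the grip in N (left out, the last holds). Time passes only in rows, so rows that repeat a pose let the fingers close, or fill a call up. It gives the time, the measured TCP pose, the force and the opening at its end, in the units of the state.
- env.state(): the state, without advancing time (a new reading comes with each control period).
- env.get_image(name): name is "scene" or "top" or "wrist"; returns a dict with "color" (400x640x3 uint8, red, green, blue), "intrinsics" (3x3 intrinsics, pixels), "pose" (4x4, takes a point from camera to world coordinates). Camera axes: x right, y up, looking along -z (the intrinsics and any distortion apply to the point x, -y, -z); pixel columns grow to the right and rows downward; lengths in m; the calibration is good to about 2 mm. The wrist camera is an equidistant fisheye: a pixel r from the principal point sees the ray r / f radians off the axis. A picture is of the moment at which its call begins. There is no depth.
- env.hand_in(): hands the job in, once; it reports no verdict.
The state is a dict: "clock": time; "joints": joint angles; "joint_velocities": joint speeds; "joint_efforts": joint torques, N m; "tcp_pos": TCP position; "orientation": TCP orientation; "contact_force": force on the tool from outside, world axes, zero at the start; "torque": the same for the moment, N m; "grip_width": finger opening in m.
Only numpy, scipy, OpenCV 4.12 (cv2) and the standard library are available. Lean on these libraries where they do the work, as an engineer would, in place of code of your own. Each camera call takes 0.05 s, during which the arm holds its last target. There are 200 camera calls.

## Working session

There is one attempt and no reset: what is moved stays moved. The work goes in short steps, Python scripts to look and compute and a tool call to move; the robot and the scene stay as the last step left them, time stands still between calls to the robot, and variables do not carry over. Pictures are saved under pics/ and viewed, about 8 in all and at most 12, crops included, and the job is handed in when it is done.

Besides the shell and the picture viewer there is one more tool, called after ">>>" in YAML: its name, and indented under it one key for each argument. drive_tool: Moves the arm, as the interface text tells. Its arguments: {"type":"object","properties":{"rows":{"type":"array","items":{"type":"array"}},"force":{"type":"number"}},"required":["rows"]}

```bash
mkdir -p pics; cat > h.py <<'E'
from cell import env
import numpy as np, cv2, pickle
def snap(n,f):
    d=env.get_image(n); cv2.imwrite(f'pics/{f}.png',d['color'][:,:,::-1]); pickle.dump(d,open(f'pics/{f}.pkl','wb')); return d
def load(f): return pickle.load(open(f'pics/{f}.pkl','rb'))
def ray(d,u,v,fish=False):
    K=np.array(d['intrinsics']);P=np.array(d['pose'])
    x=(u-K[0,2])/K[0,0];y=(v-K[1,2])/K[1,1]
    if fish:
        r=np.hypot(x,y);s=np.sin(r)/max(r,1e-9);c=np.array([x*s,-y*s,-np.cos(r)])
    else: c=np.array([x,-y,-1.])
    w=P[:3,:3]@c; return P[:3,3],w/np.linalg.norm(w)
def plane(d,u,v,z,fish=False):
    o,w=ray(d,u,v,fish); return o+w*(z-o[2])/w[2]
def proj(d,p,fish=False):
    K=np.array(d['intrinsics']);P=np.array(d['pose'])
    c=P[:3,:3].T@(np.array(p)-P[:3,3]); x,y,z=c[0],-c[1],-c[2]
    if fish:
        r=np.hypot(x,y);t=np.arctan2(r,z);x,y=x/r*t,y/r*t
    else: x,y=x/z,y/z
    return K[0,0]*x+K[0,2],K[1,1]*y+K[1,2]
E
python3 - <<'E'
from h import *
for n in('scene','top'):
    d=snap(n,n+'0'); print(n,np.round(d['pose'],3).tolist(),np.round(d['intrinsics'],1).tolist())
a=np.vstack([cv2.imread('pics/scene0.png'),cv2.imread('pics/top0.png')])
cv2.imwrite('pics/both0.png',cv2.resize(a,(480,600)))
print(env.state())
E
```

```text
scene [[-0.037, -0.832, 0.553, 1.188], [0.999, -0.03, 0.022, 0.039], [-0.002, 0.553, 0.833, 1.023], [0.0, 0.0, 0.0, 1.0]] [[426.0, 0.0, 321.2], [0.0, 426.0, 197.0], [0.0, 0.0, 1.0]]
top [[0.002, 0.99, -0.143, 0.438], [-1.0, 0.005, 0.021, 0.035], [0.021, 0.143, 0.99, 1.019], [0.0, 0.0, 0.0, 1.0]] [[404.4, 0.0, 314.2], [0.0, 404.4, 198.0], [0.0, 0.0, 1.0]]
{'clock': 0.1, 'joints': array([ 1.25676497,  0.41177508, -0.01266487,  1.59690963,  0.0055808 ,
        1.13431058, -0.08220448]), 'joint_velocities': array([ 0.00068632,  0.0003146 ,  0.00270012, -0.00287209,  0.00052819,
       -0.00018385, -0.00087284]), 'joint_efforts': array([ 1.93881366e-03, -5.89102578e+01,  6.43241163e-01, -2.91710275e+01,
       -5.39323955e-02,  1.45768700e-02,  5.70695124e-05]), 'tcp_pos': array([ 0.15193981, -0.60580551,  0.22194212]), 'orientation': array([-3.80861938e-04,  7.88457756e-01, -6.15088530e-01, -5.67720443e-04]), 'contact_force': array([ 0.14412646,  0.52311128, -0.0727698 ]), 'torque': array([-0.00556687, -0.02263425, -0.04311021]), 'grip_width': 0.0877707767260656}
```

View pics/top0.png

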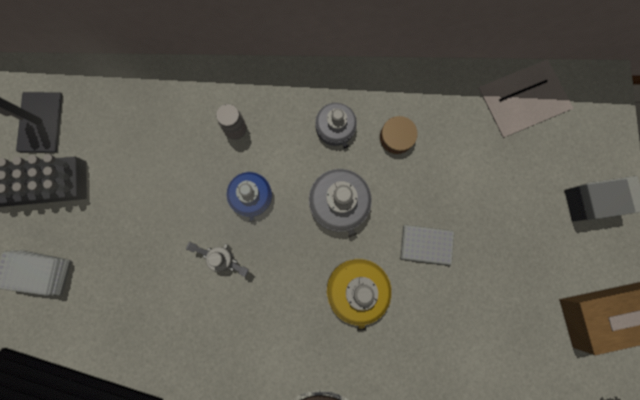

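View pics/scene0.png

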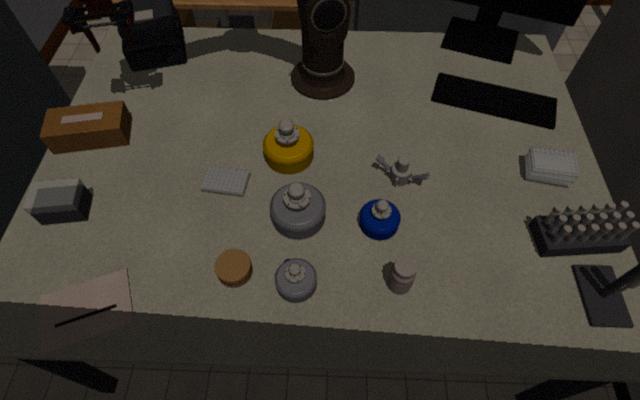

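Top view: coupling at about (218,260), arms running to (195,247) and (250,275). The target grey vessel (the larger one) is at (341,200). Scene view: coupling at (401,170), vessel at (297,205). Next I'll enlarge these areas.

```bash
python3 - <<'E'
from h import *
def crop(f,u,v):
    a=cv2.imread(f'pics/{f}.png')[v-25:v+25,u-33:u+33]
    a=cv2.resize(a,(396,300),interpolation=cv2.INTER_CUBIC); return cv2.convertScaleAbs(a,alpha=1.5)
A=np.vstack([np.hstack([crop('top0',220,260),crop('top0',341,195)]),np.hstack([crop('scene0',401,170),crop('scene0',297,200)])])
cv2.imwrite('pics/c0.png',A)
t=load('top0');
print('boss top',plane(t,216.5,259,.086),'spigot top',plane(t,343,195,.141))
E
```

```text
boss top [0.43177076 0.23642544 0.086     ] spigot top [ 0.57196031 -0.04739279  0.141     ]
```

View pics/c0.png

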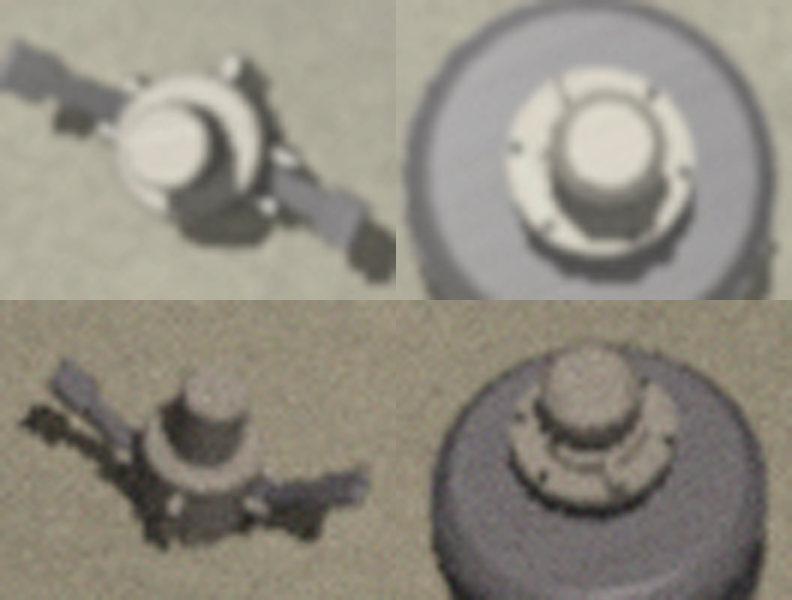

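Top crop: the rib above the notch is at crop (233,68) and the paddles are at (20,70) and (335,205), so coupling yaw ≈ -0.40. On the vessel flange, the lug is at crop (565,95), which gives a yaw of about +0.4. The scene view agrees, with the lug at (610,470). I'll move over the coupling now.

>>> drive_tool:
  rows:
    - [[35, 20, 15], [0, 0, 1], 88]
    - [[70, 50, 30], [0, 0, 2], 87]
    - [[100, 85, 45], [0, 0, 3], 87]
    - [[120, 120, 50], [0, 0, 3.5], 87]
    - [[135, 160, 50], [0, 0, 4], 87]

```text
clock: 0.52
tcp_pos: [0.2837, -0.458, 0.2729]
orientation: [0.0, 0.9, -0.436, 0.001]
contact_force: [1.4, 0.7, -0.1]
grip_width: 0.0871
```

>>> drive_tool:
  rows:
    - [[25, 35, 0], [0, 0, 1], 87]
    - [[50, 70, 0], [0, 0, 2], 87]
    - [[70, 105, 0], [0, 0, 3], 87]
    - [[85, 142, 0], [0, 0, 4], 87]
    - [[95, 180, 0], [0, 0, 4.8], 87]

```text
clock: 0.93
tcp_pos: [0.3776, -0.2768, 0.2718]
orientation: [-0.0, 0.98, -0.197, 0.0]
contact_force: [0.7, 0.7, -0.3]
grip_width: 0.087
```

>>> drive_tool:
  rows:
    - [[5, 40, 0], [0, 0, 0], 87]
    - [[10, 80, 0], [0, 0, 0], 87]
    - [[15, 120, 0], [0, 0, 0], 87]
    - [[20, 160, 0], [0, 0, 0], 87]
    - [[25, 201, 0], [0, 0, 0], 87]

```text
clock: 1.35
tcp_pos: [0.401, -0.0764, 0.272]
orientation: [0.0, 0.98, -0.201, 0.0]
contact_force: [0.9, -0.2, 0.4]
grip_width: 0.0868
```

>>> drive_tool:
  rows:
    - [[5, 40, 0], [0, 0, 0], 87]
    - [[8, 80, 0], [0, 0, 0], 87]
    - [[10, 120, 0], [0, 0, 0], 87]
    - [[12, 160, 0], [0, 0, 0], 87]
    - [[15, 201, 0], [0, 0, 0], 87]

```text
clock: 1.77
tcp_pos: [0.4159, 0.1245, 0.2722]
orientation: [0.0, 0.98, -0.201, 0.0]
contact_force: [1.2, -0.4, -0.2]
grip_width: 0.0869
```

>>> drive_tool:
  rows:
    - [[3, 35, -10], [0, 0, 0], 87]
    - [[6, 70, -30], [0, 0, 0], 87]
    - [[10, 100, -50], [0, 0, 0], 87]
    - [[10, 100, -50], [0, 0, 0], 87]
    - [[10, 100, -50], [0, 0, 0], 87]

```text
clock: 2.18
tcp_pos: [0.4251, 0.2242, 0.2207]
orientation: [0.0, 0.98, -0.198, -0.002]
contact_force: [1.0, -0.3, -0.4]
grip_width: 0.0872
```

```bash
python3 - <<'E'
from h import *
d=snap('wrist','w1'); s=env.state(); print(s['tcp_pos'],s['orientation'],np.round(d['pose'],3).tolist(),d['intrinsics'])
print('proj boss',proj(d,[.433,.238,.086],True),proj(d,[.433,.238,.0],True))
cv2.imwrite('pics/w1b.png',cv2.convertScaleAbs(cv2.imread('pics/w1.png'),alpha=1.5))
E
```

```text
[0.42592859 0.22283024 0.22152349] [ 4.16927958e-04  9.79885697e-01 -1.99556988e-01 -9.25426428e-04] [[0.922, 0.369, 0.119, 0.458], [-0.388, 0.88, 0.275, 0.301], [-0.003, -0.299, 0.954, 0.384], [0.0, 0.0, 0.0, 1.0]] [[309.70691629   0.         321.75000045]
 [  0.         309.70691629 203.21884825]
 [  0.           0.           1.        ]]
proj boss (np.float64(324.5635960931863), np.float64(178.40064927661194)) (np.float64(324.16755660549296), np.float64(163.22181646404954))
```

View pics/w1b.png

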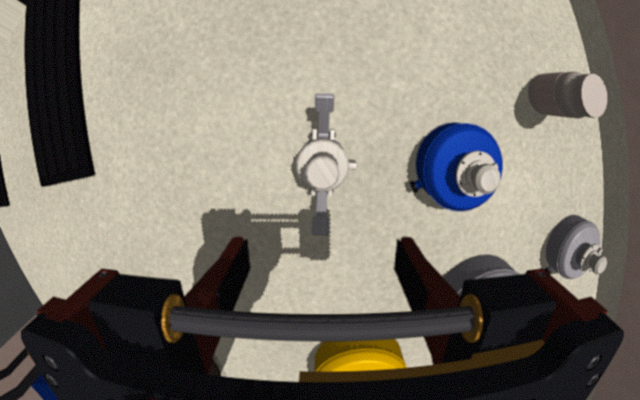

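Wrist view: boss top at about (323,172), rib/notch on the right at (352,164), paddles at (323,98) and (321,225). The coupling is already nearly square with the jaws.

```bash
python3 - <<'E'
from h import *
d=load('w1'); 
g=cv2.imread('pics/w1.png')
c=cv2.resize(g[85:245,270:370],None,fx=3.7,fy=3.7,interpolation=cv2.INTER_CUBIC); c=cv2.convertScaleAbs(c,alpha=1.3)
cv2.imwrite('pics/w1c.png',c)
for n,u,v,z in(('b',323,172,.086),('p1',323.5,99,.053),('p2',321,223,.053),('rib',352,164,.04),('sh',321,164,.047)): print(n,plane(d,u,v,z,True))
E
```

```text
b [0.4340756  0.24454282 0.086     ]
p1 [0.46254953 0.31085331 0.053     ]
p2 [0.40637737 0.18439163 0.053     ]
rib [0.46424008 0.23172489 0.04      ]
sh [0.43245678 0.24629447 0.047     ]
```

View pics/w1c.png

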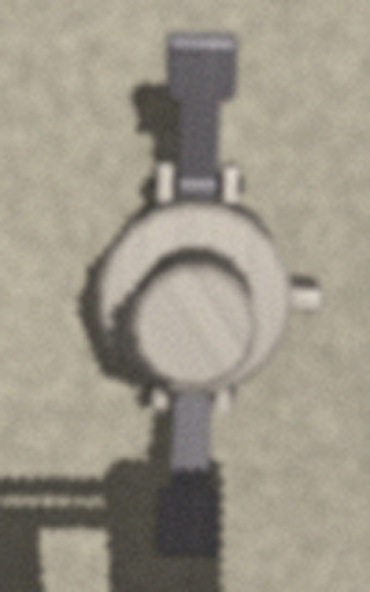

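```bash
python3 - <<'E'
from h import *
d=load('w1')
q={n:plane(d,u,v,z,True) for n,u,v,z in(('b',322.3,172.2,.086),('p1',324.6,103.4,.053),('p2',320.8,224.2,.053),('sh',321.9,166,.047))}
for n in q: print(n,q[n].round(4))
v=q['p1']-q['p2']; print('mid',(q['p1']+q['p2'])/2,'len',np.linalg.norm(v),'yaw',np.arctan2(-v[0],v[1]))
print(plane(load('top0'),214.3,259.7,.086)); s=env.state(); o=s['orientation']; print(s['tcp_pos'],2*np.arctan2(o[2],o[1]))
E
```

```text
b [0.4334 0.2446 0.086 ]
p1 [0.4618 0.3061 0.053 ]
p2 [0.4056 0.1831 0.053 ]
sh [0.4325 0.2438 0.047 ]
mid [0.43369173 0.24459485 0.053     ] len 0.13518309989464466 yaw -0.4287395745739868
[0.43018964 0.24133795 0.086     ]
[0.42592859 0.22283024 0.22152349] -0.40181179906343795
```

>>> drive_tool:
  rows:
    - [[7.5, 21.5, -10], [0, 0, -0.2], 87]
    - [[7.5, 21.5, -40], [0, 0, -0.2], 87]
    - [[7.5, 21.5, -75], [0, 0, -0.2], 87]
    - [[7.5, 21.5, -110], [0, 0, -0.2], 87]
    - [[7.5, 21.5, -115], [0, 0, -0.2], 87]

```text
clock: 2.65
tcp_pos: [0.4325, 0.2404, 0.1034]
orientation: [0.003, 0.977, -0.212, -0.002]
contact_force: [-1.8, -0.6, -0.3]
grip_width: 0.0871
```

>>> drive_tool:
  rows:
    - [[0, 0, -15], [0, 0, 0], 87]
    - [[0, 0, -35], [0, 0, 0], 87]
    - [[0, 0, -52], [0, 0, 0], 87]
    - [[0, 0, -52], [0, 0, 0], 87]
    - [[0, 0, -52], [0, 0, 0], 87]

```text
clock: 3.07
tcp_pos: [0.4348, 0.2435, 0.0563]
orientation: [0.0, 0.977, -0.211, 0.0]
contact_force: [0.1, -0.3, 0.5]
grip_width: 0.0867
```

>>> drive_tool:
  rows:
    - [[0, 0, 0], [0, 0, 0], 60]
    - [[0, 0, 0], [0, 0, 0], 50]
    - [[0, 0, 0], [0, 0, 0], 40]
    - [[0, 0, 0], [0, 0, 0], 34]
    - [[0, 0, 0], [0, 0, 0], 28]
  force: 30

```text
clock: 3.48
tcp_pos: [0.4343, 0.2444, 0.0556]
orientation: [-0.0, 0.978, -0.211, 0.0]
contact_force: [-1.6, 0.3, 0.3]
grip_width: 0.0571
```

>>> drive_tool:
  rows:
    - [[0, 0, 0], [0, 0, 0], 20]
    - [[0, 0, 0], [0, 0, 0], 20]
    - [[0, 0, 0], [0, 0, 0], 20]
    - [[0, 0, 0], [0, 0, 0], 20]
    - [[0, 0, 0], [0, 0, 0], 20]
  force: 40

```text
clock: 3.9
tcp_pos: [0.4338, 0.2445, 0.055]
orientation: [0.0, 0.978, -0.21, -0.0]
contact_force: [-1.2, 0.3, -0.2]
grip_width: 0.0334
```

>>> drive_tool:
  rows:
    - [[0, 0, 15], [0, 0, 0], 20]
    - [[0, 0, 50], [0, 0, 0], 20]
    - [[0, 0, 90], [0, 0, 0], 20]
    - [[0, 0, 130], [0, 0, 0], 20]
    - [[0, 0, 165], [0, 0, 0.5], 20]

```text
clock: 4.32
tcp_pos: [0.4333, 0.2444, 0.2218]
orientation: [0.0, 0.983, -0.185, -0.0]
contact_force: [0.9, 0.9, -5.2]
grip_width: 0.0333
```

>>> drive_tool:
  rows:
    - [[15, -15, 20], [0, 0, 1], 20]
    - [[40, -40, 25], [0, 0, 2], 20]
    - [[68, -65, 25], [0, 0, 3], 20]
    - [[95, -90, 25], [0, 0, 4], 20]
    - [[120, -115, 25], [0, 0, 5], 20]

```text
clock: 4.73
tcp_pos: [0.5549, 0.1274, 0.2446]
orientation: [0.0, 0.997, 0.078, -0.0]
contact_force: [0.9, 0.9, -5.1]
grip_width: 0.0328
```

>>> drive_tool:
  rows:
    - [[25, -25, 0], [0, 0, 1], 20]
    - [[50, -50, 0], [0, 0, 2], 20]
    - [[75, -75, 0], [0, 0, 2.3], 20]
    - [[100, -95, 0], [0, 0, 2.3], 20]
    - [[106, -100, 0], [0, 0, 2.3], 20]

```text
clock: 5.15
tcp_pos: [0.6629, 0.0227, 0.2425]
orientation: [0.001, 0.982, 0.191, -0.001]
contact_force: [0.4, -1.8, -4.8]
grip_width: 0.0339
```

>>> drive_tool:
  rows:
    - [[0, 0, 0], [0, 0, 0], 20]
    - [[0, 0, 0], [0, 0, 0], 20]
    - [[0, 0, 0], [0, 0, 0], 20]
    - [[0, 0, 0], [0, 0, 0], 20]
    - [[0, 0, 0], [0, 0, 0], 20]

```text
clock: 5.57
tcp_pos: [0.6593, 0.0306, 0.2454]
orientation: [0.0, 0.981, 0.196, 0.0]
contact_force: [-0.0, -0.4, -3.8]
grip_width: 0.0331
```

```bash
python3 - <<'E'
from h import *
d=snap('wrist','w2'); s=env.state(); o=s['orientation'];print(s['tcp_pos'],o,2*np.arctan2(o[2],o[1]),np.round(d['pose'],3).tolist(),s['contact_force'])
print(proj(d,[.572,-.047,.1],True))
cv2.imwrite('pics/w2b.png',cv2.convertScaleAbs(cv2.imread('pics/w2.png'),alpha=1.5))
E
```

```text
[0.65947886 0.03029343 0.24545783] [1.94385086e-04 9.80670901e-01 1.95664320e-01 1.39944088e-04] 0.39386964807938446 [[0.923, -0.367, -0.115, 0.628], [0.385, 0.881, 0.276, 0.108], [0.0, -0.299, 0.954, 0.409], [0.0, 0.0, 0.0, 1.0]] [ 0.46347806 -0.77947533 -3.70640284]
(np.float64(221.65775075546955), np.float64(224.69008294395078))
```

View pics/w2b.png

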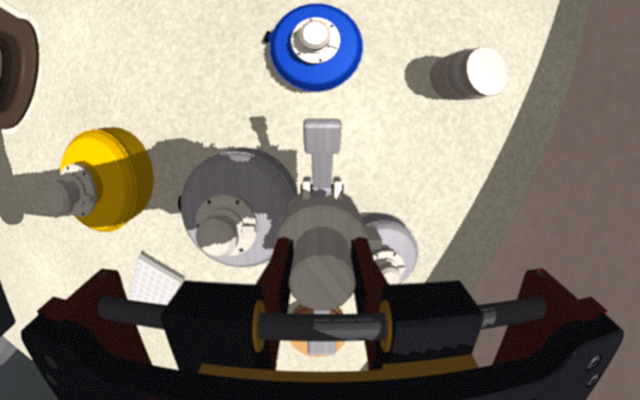

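The target vessel is at (235,210) in the picture, with its spigot top at (215,232), partly in shadow. The coupling hangs upright in the grip. I'll enlarge the flange.

```bash
python3 - <<'E'
from h import *
g=cv2.imread('pics/w2.png')[180:265,175:285]
c=cv2.resize(g,None,fx=7,fy=7,interpolation=cv2.INTER_CUBIC); c=(255*np.clip(c/190.,0,1)**.6).astype('uint8')
cv2.imwrite('pics/w2c.png',c)
E
```

```text
(no output)
```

View pics/w2c.png

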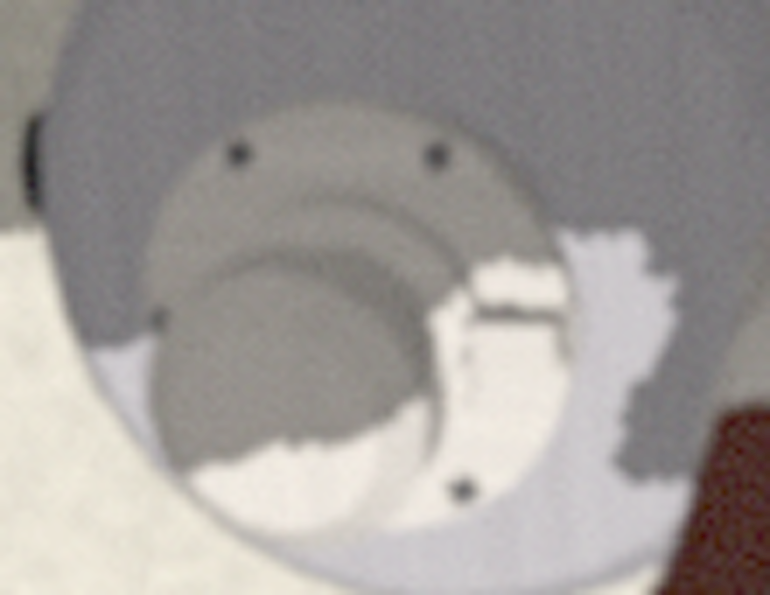

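The flange bolts are at crop (238,153), (436,155), (160,318) and (463,488). They are 60° apart, with the lug taking the place of one at about (520,340).

```bash
python3 - <<'E'
from h import *
from scipy.optimize import least_squares
d=load('w2')
f=lambda u,v,z:plane(d,175+(u+.5)/7-.5,180+(v+.5)/7-.5,z,True)
B=np.array([f(*p,.1)[:2] for p in((238,153),(436,155),(160,318),(463,488))]); A=np.radians([120,60,180,-60])
r=least_squares(lambda q:(q[:2]+q[2]*np.c_[np.cos(A+q[3]),np.sin(A+q[3])]-B).ravel(),[.57,-.05,.03,.4])
print('bolt fit x,y,r,yaw',r.x,'res mm',1e3*r.fun.round(5))
E=[f(*p,.1)[:2] for p in((320,102),(145,290),(572,380),(420,527),(560,250))]
fit=lambda E:least_squares(lambda q:np.hypot(*(np.array(E)-q[:2]).T)-q[2],[.57,-.05,.03]).x
print('flange',fit(E))
T=[f(*p,.141)[:2] for p in((280,258),(152,380),(432,380),(182,472))]; print('spigot top (r 16-22)',fit(T))
print('lug edge',f(475,312,.1),f(558,315,.1),f(475,312,.108),f(558,315,.108))
s=env.state();o=s['orientation'];print(s['tcp_pos'],2*np.arctan2(o[2],o[1]))
# coupling in hand: predicted boss top/shoulder/paddle pixels
R=np.array(d['pose'])
t=s['tcp_pos'];a=2*np.arctan2(o[2],o[1])
print('shoulder pix',proj(d,t+[0,0,-.008],True),'paddle pix',proj(d,t+np.array([-np.sin(a)*.066,np.cos(a)*.066,-.002]),True))
E
```

```text
bolt fit x,y,r,yaw [ 0.57556512 -0.04699581  0.03271535  0.38075859] res mm [-0.2   0.12 -0.18  0.01  0.37  0.15  0.01 -0.28]
flange [ 0.57634764 -0.04640602  0.03643698]
spigot top (r 16-22) [ 0.57784638 -0.04162426  0.02170965]
lug edge [ 0.59406048 -0.03673392  0.1       ] [ 0.60655984 -0.03190007  0.1       ] [ 0.59493248 -0.03298613  0.108     ] [ 0.60710804 -0.02827749  0.108     ]
[0.65947886 0.03029343 0.24545783] 0.39386964807938446
shoulder pix (np.float64(320.82051719765025), np.float64(250.31595890795558)) paddle pix (np.float64(320.82335659608003), np.float64(142.69836162413102))
```

```bash
python3 - <<'E'
from h import *
g=cv2.imread('pics/w2.png')[110:310,270:375]
c=cv2.resize(g,None,fx=3,fy=3,interpolation=cv2.INTER_CUBIC); c=(255*np.clip(c/190.,0,1)**.6).astype('uint8')
d=load('w2');s=env.state();t=s['tcp_pos'];a=.394
for col,r,z in(((0,0,255),.0295,-.008),((0,255,0),.017,.031)):
    P=[proj(d,t+[r*np.cos(k),r*np.sin(k),z],True) for k in np.linspace(0,6.28,60)]
    cv2.polylines(c,[np.int32([((u-270+.5)*3,(v-110+.5)*3) for u,v in P])],True,col,1)
cv2.imwrite('pics/w2d.png',c)
E
```

```text
(no output)
```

View pics/w2d.png

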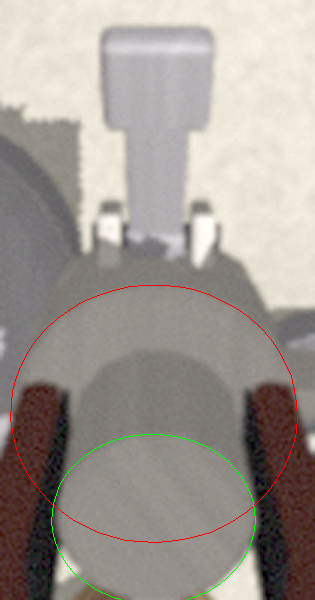

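```bash
python3 - <<'E'
from h import *
g=cv2.cvtColor(cv2.imread('pics/w2.png'),cv2.COLOR_BGR2GRAY).astype(float)
p=g[:,310:334].mean(1)
for v in range(185,312): print(v,round(p[v]),end=' ; ')
d=load('w2');s=env.state();t=s['tcp_pos'];a=.394;n=np.array([-np.sin(a),np.cos(a),0])
print()
for nm,r,z in(('shoulder+',.0295,-.008),('bossbase+',.017,-.008),('bosstop+',.017,.031),('bosstop-',-.017,.031),('padout',.033+.058*.7071,-.055+.02+.058*.7071),('padin',.033+.036*.7071,-.055+.02+.036*.7071)): print(nm,[round(proj(d,t+n*(r+e)+[0,0,z],True)[1],1) for e in(-.003,0,.003)])
E
```

```text
185 89 ; 186 90 ; 187 97 ; 188 103 ; 189 99 ; 190 86 ; 191 74 ; 192 68 ; 193 69 ; 194 68 ; 195 65 ; 196 63 ; 197 60 ; 198 59 ; 199 60 ; 200 60 ; 201 59 ; 202 59 ; 203 59 ; 204 60 ; 205 64 ; 206 69 ; 207 72 ; 208 73 ; 209 74 ; 210 74 ; 211 75 ; 212 76 ; 213 76 ; 214 76 ; 215 76 ; 216 76 ; 217 75 ; 218 76 ; 219 75 ; 220 76 ; 221 75 ; 222 76 ; 223 76 ; 224 75 ; 225 75 ; 226 72 ; 227 67 ; 228 62 ; 229 60 ; 230 59 ; 231 59 ; 232 59 ; 233 58 ; 234 59 ; 235 58 ; 236 59 ; 237 59 ; 238 59 ; 239 59 ; 240 58 ; 241 58 ; 242 59 ; 243 59 ; 244 58 ; 245 58 ; 246 58 ; 247 58 ; 248 59 ; 249 58 ; 250 59 ; 251 58 ; 252 58 ; 253 58 ; 254 61 ; 255 65 ; 256 70 ; 257 73 ; 258 73 ; 259 73 ; 260 73 ; 261 75 ; 262 74 ; 263 74 ; 264 76 ; 265 76 ; 266 75 ; 267 75 ; 268 76 ; 269 75 ; 270 76 ; 271 76 ; 272 75 ; 273 75 ; 274 75 ; 275 76 ; 276 75 ; 277 75 ; 278 75 ; 279 76 ; 280 75 ; 281 76 ; 282 75 ; 283 75 ; 284 75 ; 285 75 ; 286 75 ; 287 75 ; 288 75 ; 289 74 ; 290 75 ; 291 75 ; 292 74 ; 293 74 ; 294 74 ; 295 74 ; 296 74 ; 297 75 ; 298 74 ; 299 75 ; 300 74 ; 301 75 ; 302 74 ; 303 75 ; 304 75 ; 305 75 ; 306 75 ; 307 74 ; 308 71 ; 309 71 ; 310 78 ; 311 89 ; 
shoulder+ [np.float64(209.4), np.float64(204.5), np.float64(199.6)]
bossbase+ [np.float64(229.3), np.float64(224.6), np.float64(219.8)]
bosstop+ [np.float64(259.8), np.float64(254.2), np.float64(248.6)]
bosstop- [np.float64(315.4), np.float64(311.0), np.float64(306.5)]
padout [np.float64(134.6), np.float64(128.7), np.float64(122.9)]
padin [np.float64(159.8), np.float64(154.6), np.float64(149.3)]
```

The measured coupling axis agrees with the TCP to within 1 mm, so I'll move above the adaptor.

>>> drive_tool:
  rows:
    - [[-25, -23, 0], [0, 0, -0.1], 20]
    - [[-50, -46, 0], [0, 0, -0.1], 20]
    - [[-75, -68, 0], [0, 0, -0.1], 20]
    - [[-84, -77, 0], [0, 0, -0.1], 20]
    - [[-84, -77, 0], [0, 0, -0.1], 20]

```text
clock: 6.03
tcp_pos: [0.5738, -0.051, 0.2452]
orientation: [0.002, 0.982, 0.188, -0.001]
contact_force: [0.6, -1.4, -3.9]
grip_width: 0.0328
```

>>> drive_tool:
  rows:
    - [[0, 0, -10], [0, 0, 0], 20]
    - [[0, 0, -25], [0, 0, 0], 20]
    - [[0, 0, -40], [0, 0, 0], 20]
    - [[0, 0, -43], [0, 0, 0], 20]
    - [[0, 0, -43], [0, 0, 0], 20]

```text
clock: 6.45
tcp_pos: [0.5757, -0.0464, 0.2007]
orientation: [-0.001, 0.982, 0.191, -0.001]
contact_force: [-0.3, 0.5, -4.0]
grip_width: 0.0334
```

```bash
python3 - <<'E'
from h import *
s=env.state();o=s['orientation'];print(s['tcp_pos'],2*np.arctan2(o[2],o[1]),s['contact_force'],s['torque'])
d=snap('scene','s2')
u,v=map(int,proj(d,[.576,-.047,.15])); g=d['color'][v-45:v+45,u-60:u+60,::-1]
c=cv2.resize(g,None,fx=6,fy=6,interpolation=cv2.INTER_CUBIC); c=(255*np.clip(c/190.,0,1)**.6).astype('uint8'); cv2.imwrite('pics/s2c.png',c)
E
```

```text
[ 0.57566207 -0.04635806  0.20074502] 0.3837993559830022 [-0.29676471  0.49730574 -4.00746802] [ 0.02207128 -0.1472037   0.03117486]
```

View pics/s2c.png

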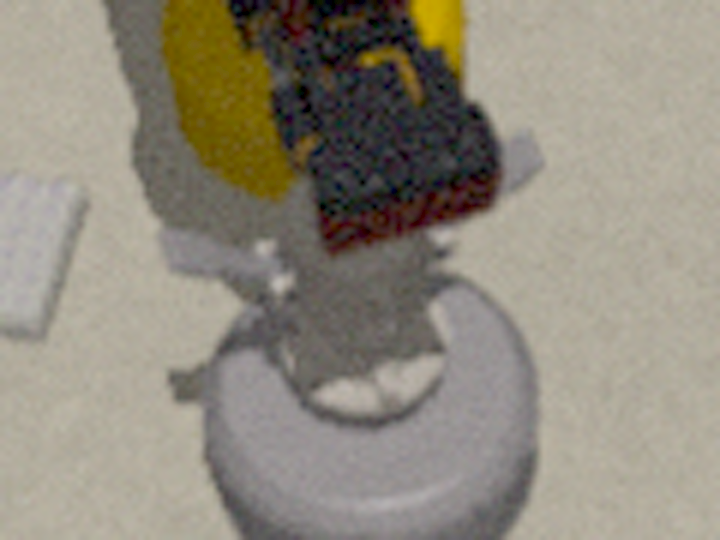

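The coupling is over the adaptor, with the notch side facing the lug near (380,380). I'll lower it gently.

>>> drive_tool:
  rows:
    - [[0, 0, -2], [0, 0, 0], 20]
    - [[0, 0, -4], [0, 0, 0], 20]
    - [[0, 0, -6], [0, 0, 0], 20]
    - [[0, 0, -8], [0, 0, 0], 20]
    - [[0, 0, -9], [0, 0, 0], 20]

```text
clock: 6.92
tcp_pos: [0.576, -0.0477, 0.193]
orientation: [0.0, 0.982, 0.19, 0.0]
contact_force: [0.8, -0.3, -3.9]
grip_width: 0.0333
```

>>> drive_tool:
  rows:
    - [[0, 0, -2], [0, 0, 0], 20]
    - [[0, 0, -4], [0, 0, 0], 20]
    - [[0, 0, -6], [0, 0, 0], 20]
    - [[0, 0, -8], [0, 0, 0], 20]
    - [[0, 0, -8], [0, 0, 0], 20]

```text
clock: 7.33
tcp_pos: [0.5758, -0.0474, 0.1846]
orientation: [-0.0, 0.982, 0.19, -0.0]
contact_force: [-0.1, 1.4, -5.6]
grip_width: 0.0333
```

```bash
python3 - <<'E'
from h import *
s=env.state();o=s['orientation'];print(s['tcp_pos'],2*np.arctan2(o[2],o[1]),s['contact_force'],s['torque'])
E
```

```text
[ 0.57577952 -0.04740866  0.18459659] 0.3820791437476748 [-0.14879893  1.42454583 -5.63403796] [ 0.23825027 -0.02264146  0.02391338]
```

The skirt is over the spigot and the side load is small, so I'll continue.

>>> drive_tool:
  rows:
    - [[0, 0, -4], [0, 0, 0], 20]
    - [[0, 0, -8], [0, 0, 0], 20]
    - [[0, 0, -12], [0, 0, 0], 20]
    - [[0, 0, -15], [0, 0, 0], 20]
    - [[0, 0, -15], [0, 0, 0], 20]

```text
clock: 7.75
tcp_pos: [0.5756, -0.0474, 0.1692]
orientation: [-0.0, 0.982, 0.19, -0.0]
contact_force: [-2.2, 2.7, -5.1]
grip_width: 0.0335
```

```bash
python3 - <<'E'
from h import *
s=env.state();o=s['orientation'];print(s['tcp_pos'],2*np.arctan2(o[2],o[1]),s['contact_force'],s['torque'])
E
```

```text
[ 0.57561166 -0.04741419  0.16917909] 0.38218152065472244 [-2.17053774  2.67769328 -5.07226688] [ 0.44630354 -0.00405182  0.03325888]
```

>>> drive_tool:
  rows:
    - [[-0.5, 0.8, -2], [0, 0, 0], 20]
    - [[-0.5, 0.8, -5], [0, 0, 0], 20]
    - [[-0.5, 0.8, -8], [0, 0, 0], 20]
    - [[-0.5, 0.8, -11], [0, 0, 0], 20]
    - [[-0.5, 0.8, -14], [0, 0, 0], 20]

```text
clock: 8.17
tcp_pos: [0.5755, -0.047, 0.1558]
orientation: [0.0, 0.982, 0.19, 0.0]
contact_force: [0.1, 0.2, -3.8]
grip_width: 0.0331
```

```bash
python3 - <<'E'
from h import *
s=env.state();o=s['orientation'];print(s['tcp_pos'],2*np.arctan2(o[2],o[1]),s['contact_force'],s['torque'])
E
```

```text
[ 0.57549833 -0.04697823  0.15577671] 0.3817687196480445 [ 0.08988405  0.23143443 -3.7817554 ] [-0.03328199 -0.0245927   0.00416084]
```

Skirt is at about 0.101, so the notch has gone over the lug. Now I'll push it home until force shows.

>>> drive_tool:
  rows:
    - [[0, 0, -1], [0, 0, 0], 20]
    - [[0, 0, -2], [0, 0, 0], 20]
    - [[0, 0, -3], [0, 0, 0], 20]
    - [[0, 0, -3], [0, 0, 0], 20]
    - [[0, 0, -3], [0, 0, 0], 20]

```text
clock: 8.58
tcp_pos: [0.5755, -0.0469, 0.155]
orientation: [0.001, 0.982, 0.19, 0.0]
contact_force: [-7.2, -1.4, 13.1]
grip_width: 0.0335
```

Seated: z stopped at 0.155 with about 17 N of push. Now release and rise.

>>> drive_tool:
  rows:
    - [[0, 0, 2], [0, 0, 0], 20]
    - [[0, 0, 2.5], [0, 0, 0], 50]
    - [[0, 0, 2.5], [0, 0, 0], 70]
    - [[0, 0, 2.5], [0, 0, 0], 70]
    - [[0, 0, 2.5], [0, 0, 0], 70]

```text
clock: 9.0
tcp_pos: [0.5758, -0.0468, 0.1556]
orientation: [-0.0, 0.982, 0.19, 0.0]
contact_force: [-0.4, 0.4, 0.8]
grip_width: 0.0561
```

>>> drive_tool:
  rows:
    - [[0, 0, 0], [0, 0, 0], 70]
    - [[0, 0, 5], [0, 0, 0], 70]
    - [[0, 0, 25], [0, 0, 0], 70]
    - [[0, 0, 55], [0, 0, 0], 70]
    - [[0, 0, 70], [0, 0, 0], 30]

```text
clock: 9.42
tcp_pos: [0.5763, -0.0462, 0.2285]
orientation: [-0.0, 0.982, 0.19, 0.001]
contact_force: [0.5, -0.3, -0.2]
grip_width: 0.0663
```

>>> drive_tool:
  rows:
    - [[-10, 25, 0], [0, 0, 0], 0]
    - [[-20, 50, 0], [0, 0, 0], 0]
    - [[-28, 70.5, 0], [0, 0, 0], 0]
    - [[-28, 70.5, 0], [0, 0, 0], 0]
    - [[-28, 70.5, 0], [0, 0, 0], 0]

```text
clock: 9.83
tcp_pos: [0.5473, 0.0249, 0.2262]
orientation: [0.0, 0.982, 0.191, 0.0]
contact_force: [0.7, -1.7, 0.0]
grip_width: 0.0334
```

```bash
python3 - <<'E'
from h import *
d=snap('wrist','w3'); s=env.state(); o=s['orientation'];print(s['tcp_pos'],2*np.arctan2(o[2],o[1]),s['contact_force'],s['grip_width'])
d2=snap('scene','s3')
u,v=map(int,proj(d2,[.576,-.047,.15])); g=d2['color'][v-45:v+45,u-60:u+60,::-1]
a=cv2.resize(g,(400,300),interpolation=cv2.INTER_CUBIC)
t=snap('top','t3');u,v=map(int,proj(t,[.576,-.047,.15])); g=t['color'][v-45:v+45,u-60:u+60,::-1]
b=cv2.resize(g,(400,300),interpolation=cv2.INTER_CUBIC)
c=np.hstack([a,b]); c=(255*np.clip(c/190.,0,1)**.6).astype('uint8'); cv2.imwrite('pics/s3c.png',c)
E
```

```text
[0.54769967 0.02351399 0.22591481] 0.382571483730268 [ 0.44708892 -0.54096343  0.52175928] 0.02943828849462176
```

View pics/s3c.png

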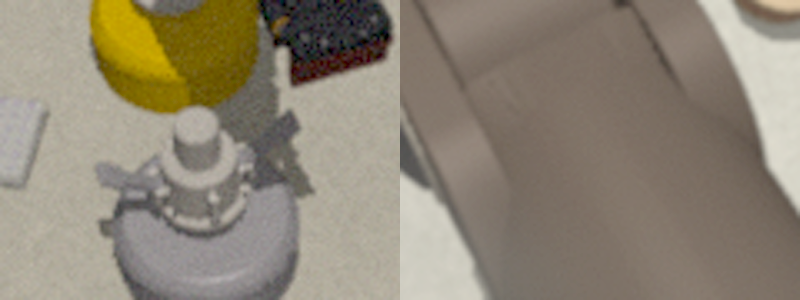

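The scene view shows the coupling seated on the flange and upright, with both arms up and the fingers above the left one. Now press the left arm down.

>>> drive_tool:
  rows:
    - [[0, 0, -5], [0, 0, 0], 0]
    - [[0, 0, -15], [0, 0, 0], 0]
    - [[0, 0, -30], [0, 0, 0], 0]
    - [[0, 0, -42], [0, 0, 0], 0]
    - [[0, 0, -52], [0, 0, 0], 0]

```text
clock: 10.4
tcp_pos: [0.5469, 0.0231, 0.1716]
orientation: [-0.0, 0.982, 0.19, -0.001]
contact_force: [-0.4, -0.3, 0.0]
grip_width: 0.0002
```

>>> drive_tool:
  rows:
    - [[0, 0, -6], [0, 0, 0], 0]
    - [[0, 0, -12], [0, 0, 0], 0]
    - [[0, 0, -18], [0, 0, 0], 0]
    - [[0, 0, -24], [0, 0, 0], 0]
    - [[0, 0, -30], [0, 0, 0], 0]

```text
clock: 10.82
tcp_pos: [0.5479, 0.0245, 0.1436]
orientation: [-0.0, 0.982, 0.19, 0.001]
contact_force: [-0.2, 1.6, 1.6]
grip_width: 0.0003
```

>>> drive_tool:
  rows:
    - [[0, 0, -6], [0, 0, 0], 0]
    - [[0, 0, -12], [0, 0, 0], 0]
    - [[0, 0, -18], [0, 0, 0], 0]
    - [[0, 0, -24], [0, 0, 0], 0]
    - [[0, 0, -30], [0, 0, 0], 0]

```text
clock: 11.23
tcp_pos: [0.5477, 0.0232, 0.113]
orientation: [0.0, 0.982, 0.19, 0.0]
contact_force: [0.1, -1.2, 2.8]
grip_width: 0.0004
```

>>> drive_tool:
  rows:
    - [[0, 0, -3], [0, 0, 0], 0]
    - [[0, 0, -6], [0, 0, 0], 0]
    - [[0, 0, -9], [0, 0, 0], 0]
    - [[0, 0, -12], [0, 0, 0], 0]
    - [[0, 0, -12], [0, 0, 0], 0]

```text
clock: 11.65
tcp_pos: [0.5473, 0.0237, 0.1011]
orientation: [-0.0, 0.982, 0.19, -0.0]
contact_force: [0.0, 0.1, 0.5]
grip_width: 0.0006
```

>>> drive_tool:
  rows:
    - [[0, 0, -1], [0, 0, 0], 0]
    - [[0, 0, -2], [0, 0, 0], 0]
    - [[0, 0, -3], [0, 0, 0], 0]
    - [[0, 0, -3], [0, 0, 0], 0]
    - [[0, 0, -3], [0, 0, 0], 0]

```text
clock: 12.07
tcp_pos: [0.5475, 0.0238, 0.0987]
orientation: [-0.0, 0.982, 0.19, 0.0]
contact_force: [-0.2, 0.2, 3.4]
grip_width: 0.0007
```

>>> drive_tool:
  rows:
    - [[0, 0, -1], [0, 0, 0], 0]
    - [[0, 0, -2], [0, 0, 0], 0]
    - [[0, 0, -3], [0, 0, 0], 0]
    - [[0, 0, -4], [0, 0, 0], 0]
    - [[0, 0, -4], [0, 0, 0], 0]

```text
clock: 12.48
tcp_pos: [0.5478, 0.0245, 0.0952]
orientation: [-0.0, 0.982, 0.19, 0.001]
contact_force: [-2.7, 1.5, 10.7]
grip_width: 0.0009
```

>>> drive_tool:
  rows:
    - [[0, 0, -1], [0, 0, 0], 0]
    - [[0, 0, -2], [0, 0, 0], 0]
    - [[0, 0, -3], [0, 0, 0], 0]
    - [[0, 0, -3], [0, 0, 0], 0]
    - [[0, 0, -3], [0, 0, 0], 0]

```text
clock: 12.9
tcp_pos: [0.5485, 0.0249, 0.0936]
orientation: [0.0, 0.982, 0.19, 0.001]
contact_force: [-4.6, 2.1, 20.9]
grip_width: 0.0006
```

That is firm at the stop. Go up and across to the right arm.

>>> drive_tool:
  rows:
    - [[0, 0, 20], [0, 0, 0], 0]
    - [[0, 0, 60], [0, 0, 0], 0]
    - [[0, 0, 100], [0, 0, 0], 0]
    - [[0, 0, 135], [0, 0, 0], 0]
    - [[0, 0, 140], [0, 0, 0], 0]

```text
clock: 13.32
tcp_pos: [0.5498, 0.0248, 0.2371]
orientation: [0.001, 0.982, 0.19, 0.004]
contact_force: [1.4, 0.5, 0.5]
grip_width: 0.0004
```

>>> drive_tool:
  rows:
    - [[14, -35, 0], [0, 0, 0], 0]
    - [[28, -70, 0], [0, 0, 0], 0]
    - [[42, -105, 0], [0, 0, 0], 0]
    - [[56.5, -141, 0], [0, 0, 0], 0]
    - [[56.5, -141, 0], [0, 0, 0], 0]

```text
clock: 13.73
tcp_pos: [0.605, -0.1273, 0.2293]
orientation: [0.001, 0.983, 0.185, -0.001]
contact_force: [-0.5, 0.2, 0.3]
grip_width: 0.0007
```

>>> drive_tool:
  rows:
    - [[0, 0, 0], [0, 0, 0], 0]
    - [[0, 0, -10], [0, 0, 0], 0]
    - [[0, 0, -25], [0, 0, 0], 0]
    - [[0, 0, -40], [0, 0, 0], 0]
    - [[0, 0, -50], [0, 0, 0], 0]

```text
clock: 14.15
tcp_pos: [0.6029, -0.1154, 0.1796]
orientation: [-0.0, 0.982, 0.191, -0.001]
contact_force: [0.1, 0.0, 0.5]
grip_width: 0.0007
```

```bash
python3 - <<'E'
from h import *
s=env.state(); print(s['tcp_pos'],s['contact_force'])
d=snap('wrist','w4');snap('scene','s4')
c=d['color'][40:320,150:500,::-1]; c=cv2.resize(c,None,fx=2,fy=2); c=(255*np.clip(c/190.,0,1)**.6).astype('uint8'); cv2.imwrite('pics/w4c.png',c)
E
```

```text
[ 0.60287387 -0.11538391  0.17963316] [0.10873945 0.01629838 0.48627387]
```

View pics/w4c.png

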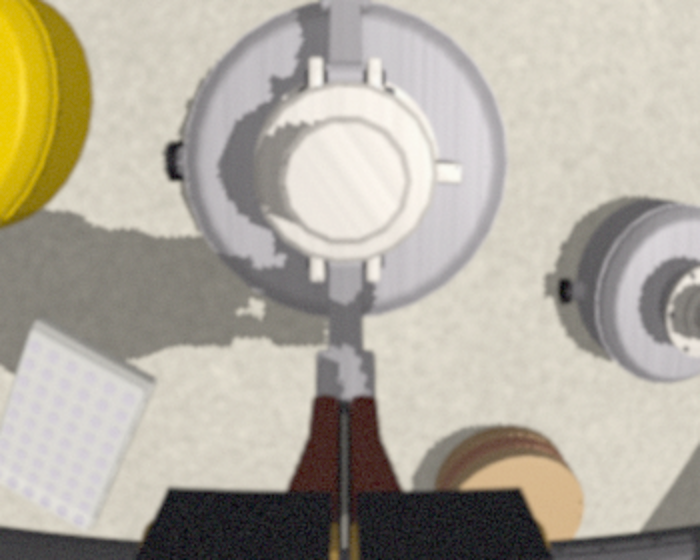

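The coupling is seated with its rib at (448,172) pointing square along the jaws. The left arm is down at the top of the picture and the right paddle is under the finger tips at (345,375). Press it down.

>>> drive_tool:
  rows:
    - [[0, -1, -8], [0, 0, 0], 0]
    - [[0, -1, -15], [0, 0, 0], 0]
    - [[0, -1, -21], [0, 0, 0], 0]
    - [[0, -1, -27], [0, 0, 0], 0]
    - [[0, -1, -33], [0, 0, 0], 0]

```text
clock: 14.67
tcp_pos: [0.605, -0.1195, 0.149]
orientation: [0.001, 0.982, 0.189, 0.001]
contact_force: [2.2, -2.2, 2.7]
grip_width: 0.0003
```

>>> drive_tool:
  rows:
    - [[0, 0, -6], [0, 0, 0], 0]
    - [[0, 0, -12], [0, 0, 0], 0]
    - [[0, 0, -18], [0, 0, 0], 0]
    - [[0, 0, -24], [0, 0, 0], 0]
    - [[0, 0, -30], [0, 0, 0], 0]

```text
clock: 15.08
tcp_pos: [0.6039, -0.1181, 0.1179]
orientation: [-0.0, 0.982, 0.19, -0.0]
contact_force: [-0.5, -1.0, 3.4]
grip_width: 0.0007
```

>>> drive_tool:
  rows:
    - [[0, 0, -4], [0, 0, 0], 0]
    - [[0, 0, -8], [0, 0, 0], 0]
    - [[0, 0, -12], [0, 0, 0], 0]
    - [[0, 0, -16], [0, 0, 0], 0]
    - [[0, 0, -18], [0, 0, 0], 0]

```text
clock: 15.5
tcp_pos: [0.6044, -0.118, 0.1009]
orientation: [0.0, 0.982, 0.19, 0.0]
contact_force: [-4.1, 0.2, 17.7]
grip_width: 0.0005
```

>>> drive_tool:
  rows:
    - [[0, 0, -1], [0, 0, 0], 0]
    - [[0, 0, -2], [0, 0, 0], 0]
    - [[0, 0, -3], [0, 0, 0], 0]
    - [[0, 0, -4], [0, 0, 0], 0]
    - [[0, 0, -4], [0, 0, 0], 0]

```text
clock: 15.92
tcp_pos: [0.6048, -0.1179, 0.1]
orientation: [0.001, 0.982, 0.19, 0.001]
contact_force: [-8.7, 0.1, 29.3]
grip_width: 0.0007
```

The right side stops hard at z=0.100, while the left stopped at 0.0945, so I'll lift and compare the two arms.

>>> drive_tool:
  rows:
    - [[0, 0, 20], [0, 0, 0], 0]
    - [[0, 0, 60], [0, 0, 0], 0]
    - [[0, 0, 100], [0, 0, 0], 0]
    - [[0, 0, 135], [0, 0, 0], 0]
    - [[0, 0, 140], [0, 0, 0], 0]

```text
clock: 16.33
tcp_pos: [0.6065, -0.1177, 0.2428]
orientation: [0.001, 0.982, 0.19, 0.004]
contact_force: [1.3, 0.3, -0.1]
grip_width: 0.0002
```

>>> drive_tool:
  rows:
    - [[10, -25, 0], [0, 0, 0], 0]
    - [[20, -50, 0], [0, 0, 0], 0]
    - [[20, -50, 0], [0, 0, 0], 0]
    - [[20, -50, 0], [0, 0, 0], 0]
    - [[20, -50, 0], [0, 0, 0], 0]

```text
clock: 16.75
tcp_pos: [0.6235, -0.1678, 0.2356]
orientation: [-0.001, 0.982, 0.19, -0.001]
contact_force: [0.5, 0.1, -0.2]
grip_width: 0.0007
```

```bash
python3 - <<'E'
from h import *
s=env.state(); print(s['tcp_pos'],s['contact_force'])
d=snap('wrist','w5');e=snap('scene','s5')
c=d['color'][20:300,220:420,::-1]; c=cv2.resize(c,(400,560),interpolation=cv2.INTER_CUBIC)
u,v=map(int,proj(e,[.576,-.047,.12])); g=e['color'][v-35:v+35,u-25:u+25,::-1]
c=np.hstack([c,cv2.resize(g,(400,560),interpolation=cv2.INTER_CUBIC)])
c=(255*np.clip(c/190.,0,1)**.6).astype('uint8'); cv2.imwrite('pics/w5c.png',c)
C=np.array([.5755,-.0469,0]);a=.381;n=np.array([-np.sin(a),np.cos(a),0])
for nm,D,f in(('w',d,True),('s',e,False)):
  for sg in(1,-1):
    print(nm,sg,[tuple(np.round(proj(D,C+sg*n*(.033+.058*np.cos(.785-q))+[0,0,.12+.058*np.sin(.785-q)],f),1)) for q in(1.1,1.25,1.4)])
E
```

```text
[ 0.6235253  -0.16780804  0.23562444] [ 0.54173446  0.08171316 -0.19865196]
w 1 [(np.float64(322.0), np.float64(-22.2)), (np.float64(322.0), np.float64(-16.3)), (np.float64(322.0), np.float64(-9.8))]
w -1 [(np.float64(321.7), np.float64(152.7)), (np.float64(321.7), np.float64(148.2)), (np.float64(321.7), np.float64(143.0))]
s 1 [(np.float64(329.2), np.float64(186.5)), (np.float64(328.0), np.float64(188.6)), (np.float64(326.4), np.float64(190.7))]
s -1 [(np.float64(264.7), np.float64(205.6)), (np.float64(266.3), np.float64(206.9)), (np.float64(268.2), np.float64(207.9))]
```

View pics/w5c.png

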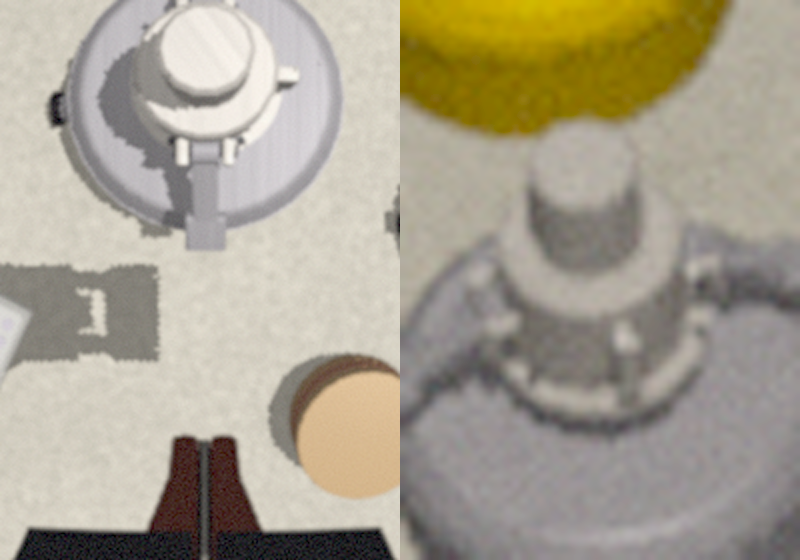

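```bash
python3 - <<'E'
from h import *
C=np.array([.5755,-.0469,0]);a=.381;n=np.array([-np.sin(a),np.cos(a),0])
def tip(D,sg,q,f,l=.058): return tuple(np.round(proj(D,C+sg*n*(.033+l*np.cos(.785-q))+[0,0,.12+l*np.sin(.785-q)],f),1))
d=load('w4');e=load('s5')
print('w4 L',[(q,tip(d,1,q,True),tip(d,1,q,True,.036)) for q in(.8,1.0,1.2,1.4)])
g=d['color'].astype(int).mean(2)
print('row mean', [int(g[v,319:326].mean()) for v in range(0,80)])
print('s5 L',[(q,tip(e,1,q,False),tip(e,1,q,False,.036)) for q in(.8,1.0,1.2,1.4)])
ge=e['color'].astype(int).mean(2).astype(int)
print('cols 310-345'); 
for v in range(170,204): print(v,*ge[v,308:346:1])
E
```

```text
w4 L [(0.8, (np.float64(322.2), np.float64(1.8)), (np.float64(322.0), np.float64(29.3))), (1.0, (np.float64(322.2), np.float64(8.2)), (np.float64(322.0), np.float64(32.8))), (1.2, (np.float64(322.2), np.float64(16.6)), (np.float64(322.0), np.float64(37.6))), (1.4, (np.float64(322.1), np.float64(26.4)), (np.float64(322.0), np.float64(43.7)))]
row mean [129, 130, 132, 132, 132, 132, 130, 129, 131, 129, 133, 135, 134, 133, 131, 128, 129, 128, 128, 128, 129, 131, 133, 133, 125, 111, 103, 102, 102, 104, 103, 103, 102, 103, 103, 104, 103, 104, 103, 102, 101, 99, 99, 100, 99, 99, 100, 99, 99, 99, 99, 98, 99, 100, 98, 99, 98, 99, 99, 98, 99, 99, 98, 98, 99, 99, 98, 99, 98, 96, 88, 84, 90, 100, 108, 115, 122, 127, 126, 120]
s5 L [(0.8, (np.float64(330.3), np.float64(182.5)), (np.float64(322.4), np.float64(184.7))), (1.0, (np.float64(329.8), np.float64(185.1)), (np.float64(322.1), np.float64(186.4))), (1.2, (np.float64(328.5), np.float64(187.9)), (np.float64(321.3), np.float64(188.1))), (1.4, (np.float64(326.4), np.float64(190.7)), (np.float64(320.0), np.float64(189.8)))]
cols 310-345
170 95 9
[... 3346 characters left out ...]
0 82 77 79 77 83 77 72 76 76 73 58 61 75 94 96 95 100 97 96 100 99 99 100 98 97 93 94 95 95 97 97 89 98 94
199 95 74 65 79 79 78 78 76 75 74 73 80 78 74 64 52 71 89 94 93 94 94 97 97 96 93 98 98 102 96 97 95 92 94 95 91 97 97
200 100 83 69 75 76 76 79 76 81 78 80 81 78 71 68 56 67 85 95 94 94 93 94 96 94 91 98 96 97 99 95 98 94 93 92 93 98 91
201 96 76 69 77 82 77 79 77 81 74 79 77 78 72 68 59 62 76 93 94 94 92 94 92 93 93 93 98 96 97 94 97 95 91 97 93 92 92
202 79 68 71 76 79 75 74 77 78 77 79 75 75 81 64 63 61 72 93 96 94 94 94 94 94 93 96 95 93 95 94 96 98 99 94 92 91 89
203 53 53 79 80 77 83 75 74 79 76 80 74 83 76 72 53 59 69 92 100 98 91 93 90 95 98 97 100 92 92 95 93 95 91 95 94 95 98
```

The left arm tip reads about 1.38 in two views. The right reads about 1.3 and stopped 5 mm higher, so I'll press it again further out for more leverage.

>>> drive_tool:
  rows:
    - [[-9, 22, 0], [0, 0, 0], 0]
    - [[-18, 45, 0], [0, 0, 0], 0]
    - [[-18, 45, -30], [0, 0, 0], 0]
    - [[-18, 45, -65], [0, 0, 0], 0]
    - [[-18, 45, -100], [0, 0, 0], 0]

```text
clock: 17.27
tcp_pos: [0.6063, -0.1219, 0.1366]
orientation: [0.001, 0.982, 0.191, 0.001]
contact_force: [0.7, -0.5, -0.3]
grip_width: 0.0008
```

>>> drive_tool:
  rows:
    - [[0, 0, -10], [0, 0, 0], 0]
    - [[0, 0, -20], [0, 0, 0], 0]
    - [[0, 0, -28], [0, 0, 0], 0]
    - [[0, 0, -34], [0, 0, 0], 0]
    - [[0, 0, -37], [0, 0, 0], 0]

```text
clock: 17.68
tcp_pos: [0.6066, -0.1231, 0.1]
orientation: [0.0, 0.982, 0.19, 0.001]
contact_force: [-0.4, 0.2, -0.5]
grip_width: 0.0004
```

>>> drive_tool:
  rows:
    - [[0, 0, -2], [0, 0, 0], 0]
    - [[0, 0, -3], [0, 0, 0], 0]
    - [[0, 0, -4], [0, 0, 0], 0]
    - [[0, 0, -5], [0, 0, 0], 0]
    - [[0, 0, -5], [0, 0, 0], 0]

```text
clock: 18.1
tcp_pos: [0.6072, -0.1235, 0.0965]
orientation: [0.001, 0.982, 0.19, 0.001]
contact_force: [-1.2, -1.1, 8.4]
grip_width: 0.0004
```

>>> drive_tool:
  rows:
    - [[0, 0, -1], [0, 0, 0], 0]
    - [[0, 0, -2], [0, 0, 0], 0]
    - [[0, 0, -3], [0, 0, 0], 0]
    - [[0, 0, -4], [0, 0, 0], 0]
    - [[0, 0, -4], [0, 0, 0], 0]

```text
clock: 18.52
tcp_pos: [0.6084, -0.1242, 0.0944]
orientation: [0.002, 0.982, 0.189, 0.003]
contact_force: [-1.8, -2.7, 20.2]
grip_width: 0.0006
```

>>> drive_tool:
  rows:
    - [[0, 0, 20], [0, 0, 0], 0]
    - [[0, 0, 60], [0, 0, 0], 0]
    - [[0, 0, 100], [0, 0, 0], 0]
    - [[0, 0, 135], [0, 0, 0], 0]
    - [[0, 0, 145], [0, 0, 0], 0]

```text
clock: 18.93
tcp_pos: [0.6084, -0.1227, 0.2421]
orientation: [0.001, 0.982, 0.19, 0.004]
contact_force: [0.3, 0.2, -0.1]
grip_width: 0.0009
```

>>> drive_tool:
  rows:
    - [[10, -25, 0], [0, 0, 0], 0]
    - [[18, -45, 0], [0, 0, 0], 0]
    - [[18, -45, 0], [0, 0, 0], 0]
    - [[18, -45, 0], [0, 0, 0], 0]
    - [[18, -45, 0], [0, 0, 0], 0]

```text
clock: 19.35
tcp_pos: [0.6237, -0.1675, 0.2353]
orientation: [-0.0, 0.982, 0.19, -0.0]
contact_force: [0.2, -0.3, 0.5]
grip_width: 0.0005
```

```bash
python3 - <<'E'
from h import *
C=np.array([.5755,-.0469,0]);a=.381;n=np.array([-np.sin(a),np.cos(a),0])
def tip(D,sg,q,f,l=.058,h=0):
    t=.785-q; return tuple(np.round(proj(D,C+sg*n*(.033+l*np.cos(t)-h*np.sin(t))+[0,0,.12+l*np.sin(t)+h*np.cos(t)],f),1))
d=snap('wrist','w6');s=env.state();print(s['tcp_pos'],s['contact_force'])
for f in('w5','w6'):
    d=load(f);g=d['color'].astype(int).mean(2)
    print(f,'pred v of end (top edge, bottom edge):',[(q,tip(d,-1,q,True,h=.0035)[1],tip(d,-1,q,True,h=-.0035)[1]) for q in(1.1,1.25,1.4)])
    print('rows from 120', [int(g[v,319:326].mean()) for v in range(120,175)])
d=load('w6')
for nm,r,z in(('boss+',.017,.186),('boss-',-.017,.186)): print(nm,proj(d,C+n*r+[0,0,z],True))
e=snap('scene','s6');ge=e['color'].astype(int).mean(2).astype(int)
print('s6 R',[(q,tip(e,-1,q,False)) for q in(1.0,1.2,1.4)])
for v in range(196,218): print(v,*ge[v,256:290])
# bystanders moved? compare bystander regions with the first picture
df=cv2.absdiff(load('scene0')['color'],e['color']).max(2)
for nm,(x0,y0,x1,y1) in dict(plate=(195,160,255,200),dishes=(520,140,585,190),jar=(380,250,420,300)).items(): print(nm,'changed frac',(df[y0:y1,x0:x1]>40).mean())
E
```

```text
[ 0.62373146 -0.16698369  0.23547637] [ 0.28409022  0.1514595  -1.03482989]
w5 pred v of end (top edge, bottom edge): [(1.1, np.float64(154.3), np.float64(151.1)), (1.25, np.float64(150.2), np.float64(146.3)), (1.4, np.float64(145.3), np.float64(140.7))]
rows from 120 [89, 89, 90, 90, 89, 88, 89, 90, 89, 90, 91, 94, 95, 95, 96, 94, 95, 94, 94, 94, 94, 93, 93, 93, 97, 110, 123, 126, 126, 127, 128, 129, 132, 131, 132, 132, 133, 132, 135, 136, 138, 137, 138, 138, 138, 136, 134, 132, 134, 134, 134, 136, 138, 139, 139]
w6 pred v of end (top edge, bottom edge): [(1.1, np.float64(154.5), np.float64(151.3)), (1.25, np.float64(150.4), np.float64(146.5)), (1.4, np.float64(145.5), np.float64(140.9))]
rows from 120 [89, 90, 90, 90, 89, 89, 90, 90, 89, 90, 92, 94, 96, 96, 96, 96, 95, 95, 94, 94, 95, 93, 92, 92, 96, 109, 121, 127, 126, 127, 127, 130, 131, 132, 133, 133, 132, 133, 134, 136, 138, 138, 138, 139, 138, 136, 134, 132, 134, 134, 134, 136, 139, 139, 138]
boss+ (np.float64(321.4615763302412), np.float64(19.917560818209324))
boss- (np.float64(321.3530511770961), np.float64(67.06621108301934
[... 1895 characters left out ...]
96 97 97 87 68 65 45 36 48 59 59 66 77 81 74 74 77 77 79 80 75 77 79 76 83 78 77
213 42 40 39 53 83 101 96 98 97 89 68 45 44 42 50 51 62 56 64 74 77 79 80 76 77 79 76 75 83 79 77 81 80 79
214 46 37 37 44 65 101 98 94 99 91 69 41 42 42 48 52 57 56 63 68 73 79 83 78 79 77 78 78 74 80 78 81 80 76
215 36 41 42 39 66 100 96 98 101 98 81 48 41 38 44 52 50 64 63 64 72 79 84 82 81 79 79 80 80 78 76 81 79 81
216 40 49 41 34 70 97 97 94 100 100 95 66 43 43 38 46 50 55 60 63 67 72 73 78 75 75 81 77 81 81 79 78 76 78
217 39 44 44 46 55 79 92 93 97 101 99 82 48 43 43 41 47 52 58 65 65 65 74 81 81 79 83 81 82 77 80 76 77 80
plate changed frac 0.4270833333333333
dishes changed frac 0.0
jar changed frac 0.0
```

Both arms read fully down (right tip at row 145, against 145.4 predicted for 1.40). The gripper is clear, so I'm handing in.

```bash
python3 -c "
from cell import env
print(env.hand_in()); print(env.state()['clock'])"
```

```text
the job is handed in; nothing more can be done
None
the job is handed in; nothing more can be done
```

I closed the vessel and handed the job in at about 19.5 s of the 54 s allowed. I picked the coupling up by its boss, turned it about 0.8 rad to match the lug and pushed it home. I then pressed the left arm down, then the right, and withdrew.

- **Seating:** the skirt stopped at flange height (TCP z 0.155 m) under about 17 N. A ride on the lug would have left it 8 mm higher. The pictures showed the coupling upright with the rib square to the jaws.
- **Arms:** in the wrist pictures both arm tips match fully down, about 1.40 rad. The left was last measured before the right was pressed, and the scene picture after that still agreed.
- **Disagreement:** the first press on the right arm stopped 5–6 mm higher than the left had, so I pressed it again further out. The tip did not move between the two pictures, so it was already at its stop. I did not find the cause of the height difference.
- **Bystanders:** the dish stack and jar areas showed no change. The plate's area failed the same check (43% of pixels changed), and I did not follow it up. I put this down to the arm and its shadow, because the fingers were never low near the plate and it still appeared in the later pictures.

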